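Switch on the extractor at the push-latch switch box

ROBOT

A 6-joint arm with a two-finger parallel gripper is mounted at the origin on the work surface. World frame = base frame: x ahead of the robot, y to its left, z up, the work surface at z = 0. Lengths are in m, angles in rad, forces in N, time in s.
With the tool pointing down it reaches from about 0.375 to 0.975 m from the base axis. Payload 3.8 kg.
Tool frame: the origin (TCP) lies midway between the tips of the shut fingers; the grasp point (between the pads) lies 19 mm behind it; z points along the fingers, y is the line along which they close (so a half turn about z gives the same grasp; the last joint's range is limited). The gripper opens to 85 mm and grips with 20 to 120 N. Pads are 22 mm wide; open, the fingers measure 114 mm over their backs; the gripper's body (76 mm by 85 mm) begins 54 mm behind the grasp point. The pads swing forward as they close: fully open they stand 13 mm farther back than shut.
Start: joints at [-1.192, 0.264, 1.604, -0, 1.274, -0.037], TCP at [0.273, -0.617, 0.204] pointing down, gripper open.
Joint ranges: [-2.63, 2.63], [-0.94, 2.18], [0.31, 2.57], [-1.31, 4.45], [0, 2.66], [-2.55, 2.55]. Speed limits (rad/s): [2.57, 2.57, 3.14, 3.14, 3.14, 3.14].

INTERFACE

Orientations are given as a rotation vector (axis times angle).
In Python, from workcell import read_state, vision, ticket gives the robot as it stands. The module is installed in compiled form; this text tells all that it offers.
- The arm moves only by the tool jog_arm, never from a script. Its arguments are lists of equal length, an entry for each row: "turn": the turn, a rotation vector about the tool's x, y, z in rad, a list of three; "delta_pos": the shift along the tool's x, y, z in m, a list of three; "gripper": the finger opening in m, from 0 to 0.0854. In form: {"turn": [[rx, ry, rz], ...], "delta_pos": [[dx, dy, dz], ...], "gripper": [gripper, ...]}. A call has 1 to 20 rows; each row shifts and turns the commanded pose from where the row before left it, along the tool's axes as they then stand; what a row does not reach is not made up. A row lasts 1/12 s, in which the tool goes at most 41.7 mm and 7.16 degrees, less where a joint would pass 70% of its speed; a pose out of reach is approached as far as the arm can. A call with a gripper value outside its range is refused whole. The fingers move at their own pace and stop on an object; "grip_force" is the grip in N (left out, the last holds). Time passes only in rows, so rows that do not move let the fingers close. It gives the time, the measured TCP pose, the force, the opening and the grip force at its end, in the units of the state.
- read_state(): the state, without advancing time (a new reading comes with each control period).
- vision.read_camera(name): name is "scene" or "top"; returns the picture (384x512x3 uint8, red, green, blue); there is no depth.
- vision.calibration(name): a dict with "vfov" (degrees; the focal length in pixels is half the picture's height over the tangent of half this angle, whatever the lens; pixels are square), "cx", "cy" (the principal point, pixels), "R" (3x3) and "t" (3): a world point X has camera coordinates R X + t. Camera axes: x right, y down, z forward; pixel columns grow to the right and rows downward; lengths in m; the calibration is good to about 2 mm. A picture is of the moment at which its call begins. calibration takes no time and is no camera call.
- ticket.finish_job(): hands the job in; it is judged then, once.
The state is a dict: "time": time; "q": joint angles; "joint_vel": joint speeds; "joint_torque": joint torques, N m; "tool_pos": TCP position; "tcp_rot": TCP orientation; "wrist_force": force on the tool from outside, world axes, zero at the start; "torque": the same for the moment, N m; "width": opening from 0.0 (shut) to 1.0 (fully open); "grip_force": force on a finger pad.
Only numpy, scipy, OpenCV 4.12 (cv2) and the standard library are available. Lean on these libraries where they do the work, as an engineer would, in place of code of your own. Each camera call takes 0.05 s, during which the arm holds its last target. There are 200 camera calls.

TASK

Switch on the smoke extractor at the splash-proof switch box on the chasing bench: press the front of its lid so that the push latch lets go and the lid springs up, press the near half of the wide rocker until it snaps over, then push the lid down again and press it home until it latches and stays shut. Do it by pressing and pushing only, and leave the narrow rocker, the screwed-down junction box and the tools on the bench as they are.

Things in the scene. Friction and masses are not known exactly. Their poses are not given: they have to be found in the camera images.
- switch_box: Light-grey plastic switch box fixed to the bench: 112 mm deep (x), 152 mm wide (y), walls 5 mm thick, 76 mm high, hinged lid without screws. Origin: middle of its underside. x runs from the front (latch side, towards the robot) to the back (hinge side), y along the hinge, z up. Under the lid, in a well 102 by 142 mm, floor at z = 48 mm, are two white rockers and a small latch block mid-front.
- lid (a joint): Lid angle, rad: 0 shut and latched, opens up to 1.65 (just past upright). From shut it gives to -0.055 (5 mm at the pad, then a firm rubber stop). Push-push latch: pressed past -0.03 and let go, it is freed and a damped spring swings it up to 1.65 in about 2 s; pushed shut past -0.03 and let go, it latches at 0; let go well before that it springs up again. Takes 1 to 2 N at the front edge.
- lid_pad (a point): Centre of the raised round thumb pad (28 mm across) on the lid's outer face, mid-width, 98 mm from the hinge axis: where to press. Moves with the lid; its z is the lid's outward normal. Lid 162 mm wide, 10 mm thick; outer face 12 mm from the hinge axis (pad 95.5 mm above the bench when shut), free edge 119 mm from the axis (200 mm above the bench when open).
- lid_hinge (a point): Middle of the lid's hinge axis, which runs along the box's y, 58 mm behind the box's middle and 82 mm above the bench; axes as the box's.
- wide_rocker (a joint): Tilt of the wide rocker, rad: 0 is off (near half up), 0.26 is on (near half down). It snaps over past 0.13; pressing its near half takes about 3 N.
- wide_rocker_top (a point): Point on top of the wide rocker, mid-width, in the near (front) half, 17 mm before the pivot: where to press. The rocker is a flat white paddle 60 mm wide (y), 50 mm deep (x), pivot along y at x = 4, y = 34, z = 58 mm in the box's frame. This point is 64 mm above the bench when off, 60 mm when on.
- narrow_rocker (a joint): Tilt of the narrow rocker (28 mm wide, 50 mm deep, middle at x = 4, y = -40 mm in the box's frame), which is to stay at 0.
- junction_box: Light-grey plastic junction box fixed to the bench, 122 by 142 mm and 66 mm high, its cover held by four steel screws at the corners; not to be touched. Origin: middle of its underside.
- hammer: Chasing hammer with a wooden handle, 220 mm long, lying on the bench in front of and between the boxes; bystander. Origin: mid-length, on the bench; x towards the head.
- punch_tin: Metal tin, 68 mm across and 80 mm high, with steel punches standing in it up to 130 mm high; bystander. Origin: middle of its underside.
- cup: Steel cup, 68 mm across, 75 mm high; bystander. Origin: middle of its underside.
- punch: Loose steel chasing punch, 130 mm long and 10 mm thick, lying between the two boxes; bystander. Origin: near mid-length, on the bench.

How it is judged:
By the outcome, as a careful person would: the job done as asked, in the order asked, and still so for the second after the job is handed in, with the robot touching nothing.
It also fails if it takes over 51 s, if anything falls off the work surface, if the arm or the gripper's body presses on something with over 40 N, if the wrist force passes 120 N, or if a joint passes its speed limit or range.

## Working session

There is one attempt and no reset: what is moved stays moved. The work goes in short steps, Python scripts to look and compute and a tool call to move; the robot and the scene stay as the last step left them, time stands still between calls to the robot, and variables do not carry over. Pictures are saved under pics/ and viewed, at most 10 in all, crops included, and the job is handed in when it is done.

Besides the shell and the picture viewer there is one more tool, called after "Request:" as name(argument=value, ...) on one line, values as JSON. jog_arm: Moves the arm, as the interface text tells. Its arguments: {"type":"object","properties":{"turn":{"type":"array","items":{"type":"array","items":{"type":"number"}}},"delta_pos":{"type":"array","items":{"type":"array","items":{"type":"number"}}},"gripper":{"type":"array","items":{"type":"number"}},"grip_force":{"type":"number"}},"required":["turn","delta_pos","gripper"]}

```bash
mkdir -p pics
python3 - <<'E'
from workcell import read_state, vision
import cv2,numpy as np
for n in("scene","top"):
    im=vision.read_camera(n); cv2.imwrite(f"pics/{n}0.png",cv2.cvtColor(im,cv2.COLOR_RGB2BGR))
    c=vision.calibration(n); print(n,c["vfov"],c["cx"],c["cy"],np.round(c["R"],3).tolist(),np.round(c["t"],3), np.round(-c["R"].T@c["t"],3))
s=read_state();print({k:np.round(v,3) for k,v in s.items()})
E
```

```text
scene 45.48805454476076 253.64249469744638 189.99790446086047 [[0.015, 1.0, -0.015], [0.706, -0.021, -0.708], [-0.708, -0.0, -0.707]] [-0.015 -0.306  1.554] [1.316 0.009 0.881]
top 52.86277948310415 249.04137689385178 195.59129436134995 [[-0.008, -1.0, 0.014], [-0.99, 0.006, -0.14], [0.14, -0.015, -0.99]] [-0.002  0.539  1.053] [0.386 0.011 1.118]
{'time': np.float64(0.1), 'q': array([-1.192,  0.265,  1.605,  0.   ,  1.274, -0.037]), 'joint_vel': array([-0.001,  0.001, -0.002,  0.001,  0.   ,  0.001]), 'joint_torque': array([ 1.0000e-03, -5.1671e+01, -3.6859e+01, -0.0000e+00,  6.0000e-03,
       -0.0000e+00]), 'tool_pos': array([ 0.272, -0.617,  0.203]), 'tcp_rot': array([-3.072e+00, -6.480e-01,  1.000e-03]), 'wrist_force': array([0.123, 0.396, 0.564]), 'torque': array([0.026, 0.044, 0.016]), 'grip_force': np.float64(0.0), 'width': np.float64(1.002)}
```

View pics/scene0.png

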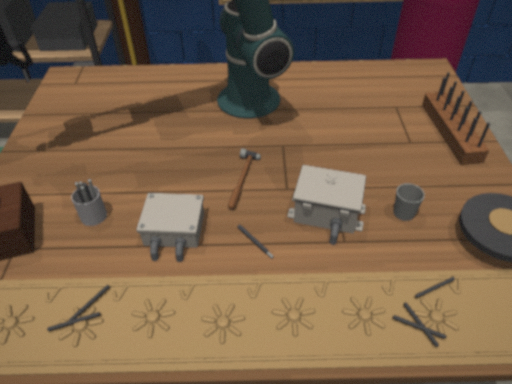

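View pics/top0.png

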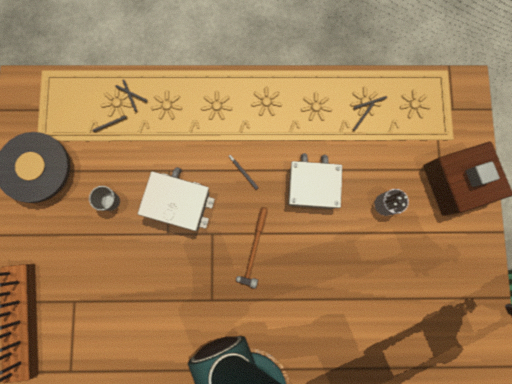

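Top view: the switch box lid (with pad near (171,210), no screws) is at about (175,200). The screwed junction box is at (316,185), and the punch, hammer and cup lie clear of the lid. In the scene view the lid is at (330,188), with its pad at about (331,180).

```bash
cat > h.py <<'E'
import numpy as np,cv2
from workcell import vision
def ray(n,px,z):
    c=vision.calibration(n);f=192/np.tan(np.radians(c["vfov"]/2))
    px=np.atleast_2d(px).astype(float)
    d=np.c_[(px[:,0]-c["cx"])/f,(px[:,1]-c["cy"])/f,np.ones(len(px))]@c["R"]
    o=-c["R"].T@c["t"]
    return o+d*((z-o[2])/d[:,2])[:,None]
def proj(n,X):
    c=vision.calibration(n);f=192/np.tan(np.radians(c["vfov"]/2))
    p=np.atleast_2d(X)@c["R"].T+c["t"];return p[:,:2]/p[:,2:]*f+[c["cx"],c["cy"]]
E
python3 - <<'E'
from h import *
for n,seed,roi in(("top",(171,195),(125,160,225,245)),("scene",(330,190),(280,160,375,215))):
    im=cv2.imread(f"pics/{n}0.png");hsv=cv2.cvtColor(im,cv2.COLOR_BGR2HSV)
    print(n,hsv[seed[1],seed[0]])
    m=((hsv[...,1]<40)&(hsv[...,2]>(hsv[seed[1],seed[0],2]-35))).astype(np.uint8)
    w=np.zeros_like(m);x0,y0,x1,y1=roi;w[y0:y1,x0:x1]=m[y0:y1,x0:x1]
    w=cv2.morphologyEx(w,cv2.MORPH_OPEN,np.ones((5,5)))
    c=max(cv2.findContours(w,0,1)[0],key=cv2.contourArea)
    P=ray(n,c[:,0],.094)
    r=cv2.minAreaRect((P[:,:2]*1000).astype(np.float32));print(r,np.round(cv2.boxPoints(r)))
    cv2.imwrite(f"pics/m_{n}.png",w*255)
a=cv2.resize(cv2.imread("pics/top0.png")[155:245,120:230],None,fx=5,fy=5);cv2.imwrite("pics/c.png",a)
E
```

```text
top [ 24  27 227]
((520.12548828125, 198.0845947265625), (158.31056213378906, 119.62104034423828), 73.66587829589844) [[440. 139.]
 [555. 105.]
 [600. 257.]
 [485. 291.]]
scene [ 17  29 184]
((520.4216918945312, 195.6477508544922), (159.71282958984375, 118.85584259033203), 73.9726791381836) [[441. 135.]
 [555. 102.]
 [600. 256.]
 [485. 289.]]
```

View pics/c.png

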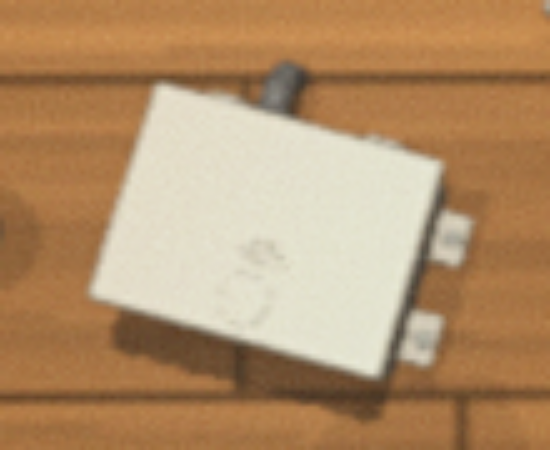

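The two views agree: lid centre is (0.520, 0.197) and box yaw is -16.2°. That puts the pad at about (0.483, 0.208) and the rocker point at about (0.519, 0.233). I'll turn the tool to line up with the box, shut the fingers and go above the pad.

Request:
jog_arm(turn=[[0, 0, -0.1247], [0, 0, -0.1247], [0, 0, -0.1247], [0, 0, -0.1247], [0, 0, -0.1247], [0, 0, -0.1247], [0, 0, -0.1247], [0, 0, 0], [0, 0, 0], [0, 0, 0], [0, 0, 0], [0, 0, 0], [0, 0, 0], [0, 0, 0], [0, 0, 0], [0, 0, 0]], delta_pos=[[0, 0, 0], [0, 0, 0], [0, 0, 0], [0, 0, 0], [0, 0, 0], [0, 0, 0], [0, 0, 0], [0.03, 0.02, 0], [0.035, 0.02, 0], [0.035, 0.01, 0], [0.035, 0, 0], [0.035, 0, 0], [0.035, 0, 0], [0.035, 0, 0], [0.035, 0, 0], [0.035, 0, 0]], gripper=[0, 0, 0, 0, 0, 0, 0, 0, 0, 0, 0, 0, 0, 0, 0, 0])

```text
time: 1.43
tool_pos: [0.4068, -0.3318, 0.204]
tcp_rot: [-2.511, -1.886, 0.0]
wrist_force: [1.0, 0.1, -0.0]
width: -0.002
grip_force: 0.0
```

Request:
jog_arm(turn=[[0, 0, 0], [0, 0, 0], [0, 0, 0], [0, 0, 0], [0, 0, 0], [0, 0, 0], [0, 0, 0], [0, 0, 0], [0, 0, 0], [0, 0, 0], [0, 0, 0], [0, 0, 0], [0, 0, 0], [0, 0, 0], [0, 0, 0], [0, 0, 0], [0, 0, 0]], delta_pos=[[0.036, 0, 0], [0.036, 0, 0], [0.036, 0, 0], [0.036, -0.005, 0], [0.036, -0.005, 0], [0.036, -0.007, 0], [0.036, -0.007, 0], [0.036, -0.007, 0], [0.036, -0.008, 0], [0.036, -0.008, 0], [0.036, -0.008, 0], [0.036, -0.008, 0], [0.036, -0.008, 0], [0.036, -0.007, 0], [0.03, 0, 0], [0, 0, 0], [0, 0, 0]], gripper=[0, 0, 0, 0, 0, 0, 0, 0, 0, 0, 0, 0, 0, 0, 0, 0, 0])

```text
time: 2.85
tool_pos: [0.4803, 0.2021, 0.2038]
tcp_rot: [-2.509, -1.891, 0.002]
wrist_force: [0.3, -0.5, 0.2]
width: 0.001
grip_force: 0.0
```

Request:
jog_arm(turn=[[0, 0, 0], [0, 0, 0], [0, 0, 0], [0, 0, 0], [0, 0, 0], [0, 0, 0], [0, 0, 0], [0, 0, 0]], delta_pos=[[0.006, 0.001, 0.02], [0, 0, 0.03], [0, 0, 0.03], [0, 0, 0.016], [0, 0, 0.004], [0, 0, 0], [0, 0, 0.002], [0, 0, 0]], gripper=[0, 0, 0, 0, 0, 0, 0, 0])

```text
time: 3.52
tool_pos: [0.4846, 0.2064, 0.104]
tcp_rot: [2.512, 1.886, 0.004]
wrist_force: [0.0, -0.3, 0.0]
width: 0.004
grip_force: 0.0
```

Request:
jog_arm(turn=[[0, 0, 0], [0, 0, 0], [0, 0, 0], [0, 0, 0], [0, 0, 0], [0, 0, 0], [0, 0, 0]], delta_pos=[[0, 0, 0.004], [0, 0, 0.002], [0, 0, 0.002], [0, 0, 0.002], [0, 0, 0.001], [0, 0, 0.001], [0, 0, 0]], gripper=[0, 0, 0, 0, 0, 0, 0])

```text
time: 4.1
tool_pos: [0.4831, 0.2064, 0.0902]
tcp_rot: [-2.511, -1.887, 0.001]
wrist_force: [-0.1, 0.3, -0.0]
width: -0.003
grip_force: 0.0
```

Request:
jog_arm(turn=[[0, 0, 0], [0, 0, 0], [0, 0, 0], [0, 0, 0]], delta_pos=[[0, 0, 0.001], [0, 0, 0.001], [0, 0, 0], [0, 0, 0]], gripper=[0, 0, 0, 0])

```text
time: 4.43
tool_pos: [0.4833, 0.2064, 0.0884]
tcp_rot: [-2.512, -1.887, 0.0]
wrist_force: [-0.6, -0.2, 0.8]
width: 0.001
grip_force: 0.0
```

Run:
```python
from h import *
from workcell import read_state
s=read_state();print(s["tool_pos"],s["wrist_force"],s["time"])
a=[cv2.cvtColor(vision.read_camera(n),cv2.COLOR_RGB2BGR)[y:y+100,x:x+110] for n,x,y in(("scene",275,120),("top",115,155))]
s=read_state();print(s["tool_pos"],s["wrist_force"])
cv2.imwrite("pics/p1.png",cv2.resize(np.hstack(a),None,fx=3.6,fy=3.6))
```

```text
[0.48325439 0.20641151 0.08840145] [-0.61632338 -0.20111913  0.76168288] 4.4333
[0.48332154 0.20646312 0.08850691] [-0.92906135  0.30228158  0.70635477]
```

View pics/p1.png

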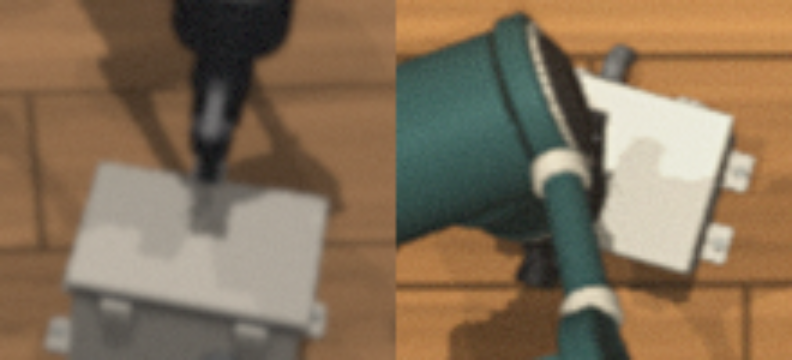

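Left half (scene): the closed tip meets the lid near its front edge, at crop (207,180), which is scene px (332,170). The lid is still shut. I'll check that spot against the pad.

Run:
```python
from h import *
print(proj("scene",[[.483,.207,.0905],[.483,.207,.0955],[.4632,.2136,.094]]),ray("top",[[169,214.6]],.0955))
```

```text
[[332.34380626 176.79119412]
 [332.55684834 175.33436181]
 [334.03179186 170.36406509]] [[0.48124743 0.2074789  0.0955    ]]
```

Request:
jog_arm(turn=[[0, 0, 0], [0, 0, 0], [0, 0, 0]], delta_pos=[[0, 0, 0.001], [0, 0, 0.001], [0, 0, 0]], gripper=[0, 0, 0])

```text
time: 4.78
tool_pos: [0.4832, 0.2064, 0.0862]
tcp_rot: [-2.512, -1.887, 0.001]
wrist_force: [-0.2, 0.6, -0.5]
width: 0.001
grip_force: 0.0
```

Run:
```python
from h import *
a=cv2.cvtColor(vision.read_camera("scene"),cv2.COLOR_RGB2BGR)[110:210,285:385]
b=cv2.imread("pics/scene0.png")[110:210,285:385]
cv2.imwrite("pics/p2.png",cv2.resize(np.hstack([a,b])[30:],None,fx=4,fy=4,interpolation=2))
```

```text
(no output)
```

View pics/p2.png

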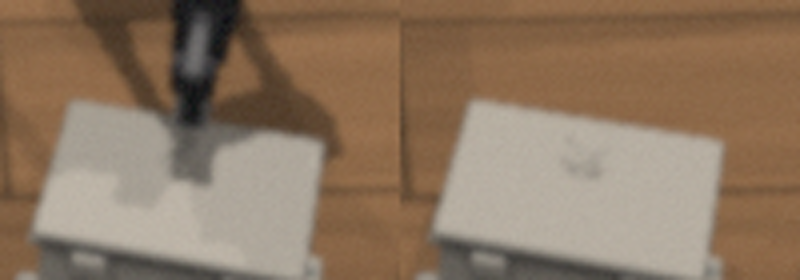

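The left half shows the dark fingertip ending at scene px (332,171), with the lid still shut and no force. So the tip probably hasn't reached the pad, which sits at about (331,179). I'll keep lowering gently and watch the force.

Request:
jog_arm(turn=[[0, 0, 0], [0, 0, 0], [0, 0, 0]], delta_pos=[[0, 0, 0.0015], [0, 0, 0.0015], [0, 0, 0]], gripper=[0, 0, 0])

```text
time: 5.08
tool_pos: [0.483, 0.2063, 0.0831]
tcp_rot: [-2.512, -1.887, 0.001]
wrist_force: [-0.1, 1.6, -0.1]
width: -0.002
grip_force: 0.0
```

Request:
jog_arm(turn=[[0, 0, 0], [0, 0, 0], [0, 0, 0], [0, 0, 0]], delta_pos=[[0, 0, 0.0015], [0, 0, 0.0015], [0, 0, 0.001], [0, 0, 0]], gripper=[0, 0, 0, 0])

```text
time: 5.42
tool_pos: [0.4831, 0.2063, 0.0791]
tcp_rot: [-2.512, -1.887, 0.001]
wrist_force: [0.1, 0.3, 0.1]
width: -0.002
grip_force: 0.0
```

Run:
```python
from h import *
from workcell import read_state
s=read_state();print(s["tool_pos"],s["wrist_force"],s["torque"],s["joint_torque"],s["q"])
a=cv2.cvtColor(vision.read_camera("scene"),cv2.COLOR_RGB2BGR)
cv2.imwrite("pics/p3.png",cv2.resize(a[60:210,240:400],None,fx=4,fy=4,interpolation=2))
```

```text
[0.4830802  0.20634245 0.07913923] [0.0800561  0.29611458 0.08964903] [ 0.00218869  0.0228009  -0.07595734] [-4.74397952e-03 -3.78807163e+01 -3.24611092e+01 -5.19216542e-05
 -4.04445617e-02 -2.88244053e-05] [3.56244710e-01 9.71585605e-02 2.04579889e+00 2.90737780e-05
 9.99220841e-01 6.38364578e-01]
```

View pics/p3.png

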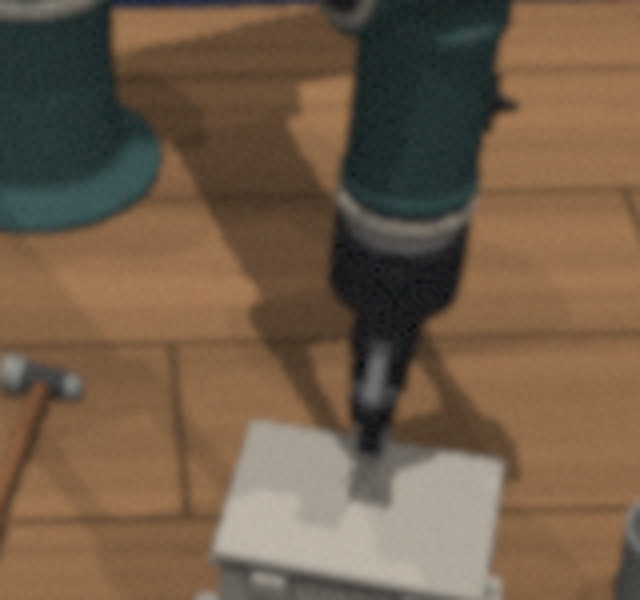

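The dark tip now ends at crop (369,455), which is scene px (332,174), still above the pad. The real tip is therefore higher than the reported TCP. I'll keep lowering until there is force.

Request:
jog_arm(turn=[[0, 0, 0], [0, 0, 0], [0, 0, 0], [0, 0, 0]], delta_pos=[[0, 0, 0.0015], [0, 0, 0.0015], [0, 0, 0.001], [0, 0, 0]], gripper=[0, 0, 0, 0])

```text
time: 5.8
tool_pos: [0.4831, 0.2063, 0.0751]
tcp_rot: [-2.512, -1.887, 0.001]
wrist_force: [-0.4, -0.4, 0.1]
width: 0.001
grip_force: 0.0
```

Request:
jog_arm(turn=[[0, 0, 0], [0, 0, 0], [0, 0, 0], [0, 0, 0]], delta_pos=[[0, 0, 0.001], [0, 0, 0.001], [0, 0, 0.001], [0, 0, 0]], gripper=[0, 0, 0, 0])

```text
time: 6.13
tool_pos: [0.4831, 0.2064, 0.0722]
tcp_rot: [-2.512, -1.887, 0.001]
wrist_force: [-0.4, -0.4, 0.1]
width: -0.001
grip_force: 0.0
```

Request:
jog_arm(turn=[[0, 0, 0], [0, 0, 0], [0, 0, 0], [0, 0, 0]], delta_pos=[[0, 0, 0.001], [0, 0, 0.001], [0, 0, 0.001], [0, 0, 0]], gripper=[0, 0, 0, 0])

```text
time: 6.47
tool_pos: [0.4831, 0.2063, 0.0692]
tcp_rot: [-2.512, -1.887, 0.001]
wrist_force: [0.4, 0.1, 0.1]
width: -0.001
grip_force: 0.0
```

Run:
```python
from h import *
from workcell import read_state
a=cv2.cvtColor(vision.read_camera("scene"),cv2.COLOR_RGB2GRAY)
s=read_state();print(s["tool_pos"],s["wrist_force"])
b=cv2.cvtColor(cv2.imread("pics/scene0.png"),cv2.COLOR_BGR2GRAY)
print(a[166:190,326:340])
```

```text
[0.48317891 0.20638259 0.0692883 ] [-0.40582616  0.17547563  0.06298956]
[[ 76  54  32  25  26  35  40  40  30  28  27  43  55  70]
 [ 72  55  33  28  25  25  37  25  24  29  33  38  55  64]
 [ 76  61  47  39  24  24  25  26  17  27  25  47  62  63]
 [ 86  78  65  46  32  28  27  21  33  37  42  57  64  70]
 [ 93  86  74  54  36  30  27  14  37  49  57  72  79  79]
 [104  90  77  54  32  32  18  28  43  60  73  85  90  94]
 [112  95  78  56  34  34  31  35  51  66  83  94 102 101]
 [121  96  78  58  34  30  26  29  50  69  82  97 100 107]
 [135 110  82  56  32  28  30  33  47  72  87  97 104 106]
 [145 123  92  62  49  38  31  39  53  76  90  98 103 107]
 [152 132 100  76  65  61  58  57  68  81  95 102 106 114]
 [152 128 105  86  81  81  76  73  79  96  98 103 113 129]
 [146 122 102  88  85  89  85  82  95 103 103 110 127 144]
 [141 118  99  89  86  84  87  93  97 103 111 121 141 161]
 [139 118 100  95  89  89  92  97 100 106 112 131 151 163]
 [141 119  99  95  94  92  95  98 104 105 112 135 157 166]
 [143 118  99  92  96  97  96  95  98 100 111 131 153 166]
 [144 119 100  95  95  97  96  97  98 104 113 136 156 165]
 [138 118 102 101 102 102  99 100 103 108 120 143 159 167]
 [144 124 115 117 118 115 112 106 104 107 118 138 158 165]
 [150 143 142 146 144 138 124 122 118 116 122 139 156 164]
 [158 160 163 168 168 161 149 144 140 142 143 148 162 165]
 [161 169 177 178 176 171 162 160 159 161 161 163 168 169]
 [168 176 179 177 176 173 168 170 169 168 167 169 168 168]]
```

Request:
jog_arm(turn=[[0, 0, 0], [0, 0, 0], [0, 0, 0], [0, 0, 0], [0, 0, 0]], delta_pos=[[0, 0, 0.001], [0, 0, 0.001], [0, 0, 0.001], [0, 0, 0.001], [0, 0, 0]], gripper=[0, 0, 0, 0, 0])

```text
time: 6.93
tool_pos: [0.4833, 0.2065, 0.0653]
tcp_rot: [-2.512, -1.887, -0.0]
wrist_force: [-0.9, 0.5, 0.8]
width: 0.001
grip_force: 0.5
```

Request:
jog_arm(turn=[[0, 0, 0], [0, 0, 0], [0, 0, 0]], delta_pos=[[0, 0, 0.001], [0, 0, 0.001], [0, 0, 0]], gripper=[0, 0, 0])

```text
time: 7.18
tool_pos: [0.4834, 0.2065, 0.0638]
tcp_rot: [-2.512, -1.887, -0.0]
wrist_force: [-1.9, 0.6, 3.1]
width: -0.002
grip_force: 1.6
```

Run:
```python
from h import *
from workcell import read_state
s=read_state();print(s["tool_pos"],s["wrist_force"],s["torque"])
a=cv2.cvtColor(vision.read_camera("scene"),cv2.COLOR_RGB2GRAY)
s=read_state();print(s["tool_pos"],s["wrist_force"],s["torque"])
print(a[172:190,328:337])
```

```text
[0.48343778 0.20652515 0.06382569] [-1.88423977  0.55258802  3.12717902] [0.01375726 0.25461683 0.02437359]
[0.4834375  0.20650995 0.0638056 ] [-0.92648441 -0.06928518  3.57702381] [ 0.05137107  0.29786817 -0.02525828]
[[ 78  53  36  28  21  22  42  51  66]
 [ 75  54  35  18  28  31  44  61  81]
 [ 75  50  31  25  26  33  48  69  84]
 [ 78  55  32  23  31  31  49  72  90]
 [ 85  54  35  32  26  39  53  74  89]
 [ 87  61  52  47  44  47  61  79  91]
 [ 95  78  74  66  60  61  70  83  95]
 [ 99  90  84  81  76  77  83  90 100]
 [ 97  91  86  87  85  87  95  95 105]
 [ 97  88  86  84  91  98  98 103 111]
 [ 98  91  91  89  96 101 100  99 111]
 [ 97  95  93  94 101  98  96  97 108]
 [ 99  94  96 100 101  97  99  99 111]
 [ 98 102 101 100 100 100 103 107 119]
 [112 112 108 109 107 108 108 109 119]
 [138 139 130 122 123 125 123 118 127]
 [160 160 155 146 143 149 145 140 146]
 [171 176 169 166 162 161 160 159 161]]
```

Contact: 3 N at a reported z of 0.064, so the reported z reads about 30 mm below the real tip. I'll press a few mm more until the firm stop.

Request:
jog_arm(turn=[[0, 0, 0], [0, 0, 0], [0, 0, 0]], delta_pos=[[0, 0, 0.001], [0, 0, 0.001], [0, 0, 0]], gripper=[0, 0, 0])

```text
time: 7.48
tool_pos: [0.4836, 0.2065, 0.0635]
tcp_rot: [2.512, 1.887, 0.0]
wrist_force: [-5.9, -1.8, 15.3]
width: 0.003
grip_force: 7.5
```

Firm stop reached: 15 N at reported z 0.0635, so the real tip is about 26 mm above the reported z. I'll release, moving up and toward the front, out of the lid's swing.

Request:
jog_arm(turn=[[0, 0, 0], [0, 0, 0], [0, 0, 0], [0, 0, 0], [0, 0, 0], [0, 0, 0], [0, 0, 0], [0, 0, 0], [0, 0, 0], [0, 0, 0], [0, 0, 0], [0, 0, 0], [0, 0, 0], [0, 0, 0], [0, 0, 0], [0, 0, 0], [0, 0, 0], [0, 0, 0]], delta_pos=[[0, 0, -0.02], [0, -0.02, -0.03], [0, -0.03, -0.02], [0, -0.02, -0.03], [0, 0, -0.03], [0, 0, -0.03], [0, 0, -0.01], [0, 0, 0], [0, 0, 0], [0, 0, 0], [0, 0, 0], [0, 0, 0], [0, 0, 0], [0, 0, 0], [0, 0, 0], [0, 0, 0], [0, 0, 0], [0, 0, 0]], gripper=[0, 0, 0, 0, 0, 0, 0, 0, 0, 0, 0, 0, 0, 0, 0, 0, 0, 0])

```text
time: 8.98
tool_pos: [0.4161, 0.226, 0.2316]
tcp_rot: [2.512, 1.887, 0.0]
wrist_force: [0.4, 0.3, 0.1]
width: 0.0
grip_force: 0.0
```

Run:
```python
from h import *
a=[cv2.cvtColor(vision.read_camera(n),cv2.COLOR_RGB2BGR)[y:y+150,x:x+150] for n,x,y in(("scene",255,80),("top",100,130))]
cv2.imwrite("pics/p4.png",cv2.resize(np.hstack(a),None,fx=2.66,fy=2.66,interpolation=2))
from workcell import read_state
s=read_state();print(s["tool_pos"])
```

```text
[0.4161318  0.22597261 0.23158731]
```

View pics/p4.png

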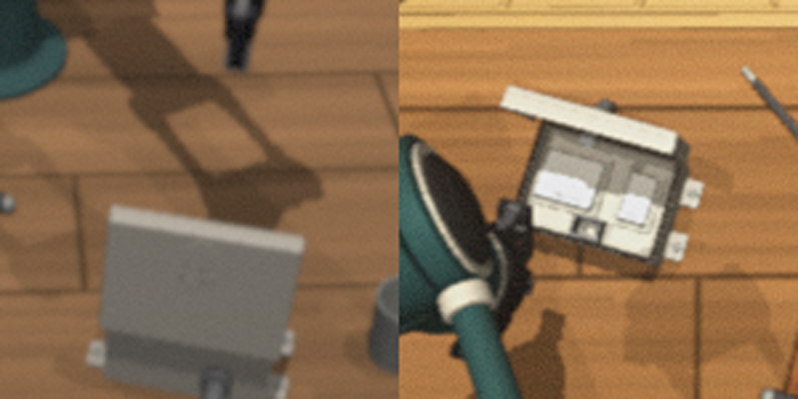

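The lid stands open. In the right half (top), the wide rocker is at crop (568,180), which is top px (163,198), the narrow one is to its right, and the latch block is mid-front. In the scene view the tip is at px (344,106).

Run:
```python
from h import *
print(ray("top",[[163.5,197.7]],.060))
for z in(.2316,.258): print(proj("scene",[[.416,.226,z]]))
```

```text
[[0.53138445 0.23042574 0.06      ]]
[[342.74753515 114.46825953]]
[[344.12301209 105.21520277]]
```

Both views confirm a constant 26 mm offset in z and none sideways. Next I'll go over the rocker's near half and down.

Request:
jog_arm(turn=[[0, 0, 0], [0, 0, 0], [0, 0, 0], [0, 0, 0], [0, 0, 0], [0, 0, 0], [0, 0, 0], [0, 0, 0], [0, 0, 0], [0, 0, 0], [0, 0, 0], [0, 0, 0], [0, 0, 0]], delta_pos=[[0.009, 0.024, 0], [0.009, 0.024, 0], [0.009, 0.024, 0], [0.008, 0.023, 0], [0, 0, 0.035], [0, 0, 0.035], [0, 0, 0.035], [0, 0, 0.035], [0, 0, 0.02], [0, 0, 0.01], [0, 0, 0.01], [0, 0, 0.005], [0, 0, 0]], gripper=[0, 0, 0, 0, 0, 0, 0, 0, 0, 0, 0, 0, 0])

```text
time: 10.17
tool_pos: [0.5173, 0.2332, 0.0465]
tcp_rot: [2.512, 1.887, 0.0]
wrist_force: [0.5, 1.1, 0.1]
width: -0.003
grip_force: 0.0
```

Real tip z is now about 0.073.

Request:
jog_arm(turn=[[0, 0, 0], [0, 0, 0], [0, 0, 0], [0, 0, 0], [0, 0, 0], [0, 0, 0]], delta_pos=[[0, 0, 0.003], [0, 0, 0.003], [0, 0, 0.002], [0, 0, 0.001], [0, 0, 0.001], [0, 0, 0]], gripper=[0, 0, 0, 0, 0, 0])

```text
time: 10.67
tool_pos: [0.5173, 0.2334, 0.0371]
tcp_rot: [-2.512, -1.887, -0.001]
wrist_force: [-0.9, -0.0, 2.3]
width: -0.0
grip_force: 1.0
```

Request:
jog_arm(turn=[[0, 0, 0], [0, 0, 0], [0, 0, 0]], delta_pos=[[0, 0, 0.001], [0, 0, 0.001], [0, 0, 0]], gripper=[0, 0, 0])

```text
time: 10.92
tool_pos: [0.517, 0.2331, 0.0342]
tcp_rot: [2.511, 1.887, -0.0]
wrist_force: [0.5, -0.5, 0.0]
width: 0.0
grip_force: 0.0
```

The force rose to 2.3 N and then dropped to 0, so the rocker snapped over. I'll go up and forward, then look.

Request:
jog_arm(turn=[[0, 0, 0], [0, 0, 0], [0, 0, 0], [0, 0, 0], [0, 0, 0], [0, 0, 0], [0, 0, 0], [0, 0, 0], [0, 0, 0], [0, 0, 0], [0, 0, 0], [0, 0, 0]], delta_pos=[[0, 0, 0.001], [0, 0, 0], [0, 0, -0.02], [0, 0, -0.035], [0, 0, -0.035], [0, 0, -0.035], [0, -0.02, -0.035], [-0.008, -0.03, -0.035], [-0.01, -0.03, 0], [-0.01, -0.02, 0], [-0.008, 0, 0], [0, 0, 0]], gripper=[0, 0, 0, 0, 0, 0, 0, 0, 0, 0, 0, 0])

```text
time: 11.92
tool_pos: [0.4135, 0.2253, 0.2245]
tcp_rot: [2.51, 1.887, 0.0]
wrist_force: [-0.0, -0.3, -0.0]
width: -0.001
grip_force: 0.0
```

Run:
```python
from h import *
a=cv2.cvtColor(vision.read_camera("top"),cv2.COLOR_RGB2BGR)[155:245,120:230]
cv2.imwrite("pics/p5.png",cv2.resize(a,None,fx=5,fy=5,interpolation=2))
from workcell import read_state
s=read_state();print(s["tool_pos"])
```

```text
[0.41448018 0.22578216 0.22443358]
```

View pics/p5.png

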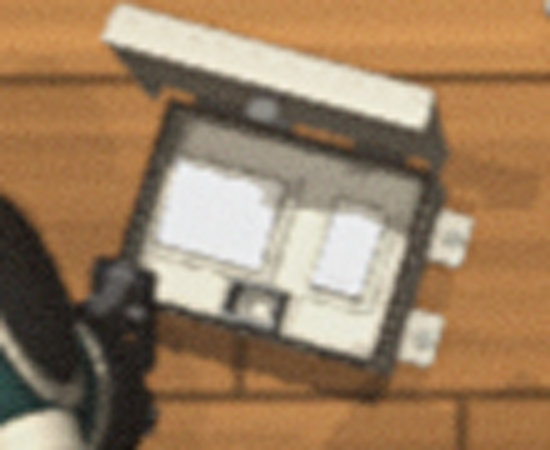

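The top view shows the wide rocker at crop (215,215) and the narrow one at (345,250), with the lid fully open. The force drop, with no resistance below it, says the wide rocker is over. Now I'll go over the lid to behind it and push it down along its arc.

Request:
jog_arm(turn=[[0, 0, 0], [0, 0, 0], [0, 0, 0], [0, 0, 0], [0, 0, 0], [0, 0, 0], [0, 0, 0], [0, 0, 0], [0, 0, 0], [0, 0, 0], [0, 0, 0], [0, 0, 0]], delta_pos=[[0, 0, -0.02], [0, 0.03, 0], [0, 0.035, 0], [0, 0.035, 0], [0, 0.035, 0], [0, 0.035, 0], [0, 0.035, 0], [0, 0.018, 0], [0, 0, 0.03], [0, 0, 0.035], [0, 0, 0.03], [0, 0, 0]], gripper=[0, 0, 0, 0, 0, 0, 0, 0, 0, 0, 0, 0])

```text
time: 12.97
tool_pos: [0.6243, 0.1623, 0.1399]
tcp_rot: [-2.508, -1.882, 0.021]
wrist_force: [-2.8, -0.6, -2.2]
width: 0.001
grip_force: 0.0
```

Request:
jog_arm(turn=[[0, 0, 0], [0, 0, 0]], delta_pos=[[0, 0, 0], [0, 0, 0]], gripper=[0, 0])

```text
time: 13.13
tool_pos: [0.63, 0.1642, 0.1505]
tcp_rot: [2.512, 1.886, 0.002]
wrist_force: [0.5, 0.3, 0.2]
width: -0.001
grip_force: 0.0
```

Request:
jog_arm(turn=[[0, 0, 0], [0, 0, 0], [0, 0, 0], [0, 0, 0], [0, 0, 0], [0, 0, 0], [0, 0, 0], [0, 0, 0], [0, 0, 0], [0, 0, 0], [0, 0, 0], [0, 0, 0]], delta_pos=[[0, -0.011, 0], [0, -0.011, 0], [0, -0.0105, 0], [0, -0.0054, 0], [0, -0.0054, 0], [0, -0.0054, 0], [0, -0.0063, 0.001], [0, -0.0063, 0.001], [0, -0.0063, 0.001], [0, -0.006, 0.002], [0, -0.006, 0.002], [0, -0.006, 0.002]], gripper=[0, 0, 0, 0, 0, 0, 0, 0, 0, 0, 0, 0])

```text
time: 14.13
tool_pos: [0.5457, 0.1881, 0.1402]
tcp_rot: [-2.512, -1.887, 0.0]
wrist_force: [2.3, -0.3, -0.3]
width: 0.001
grip_force: 0.5
```

Request:
jog_arm(turn=[[0, 0, 0], [0, 0, 0], [0, 0, 0], [0, 0, 0], [0, 0, 0], [0, 0, 0], [0, 0, 0], [0, 0, 0], [0, 0, 0], [0, 0, 0]], delta_pos=[[0, -0.0055, 0.0033], [0, -0.0055, 0.0033], [0, -0.0055, 0.0033], [0, -0.0047, 0.0043], [0, -0.0047, 0.0043], [0, -0.0047, 0.0043], [0, -0.0038, 0.0052], [0, -0.0038, 0.0052], [0, -0.0038, 0.0052], [0, 0, 0]], gripper=[0, 0, 0, 0, 0, 0, 0, 0, 0, 0])

```text
time: 14.97
tool_pos: [0.5043, 0.1995, 0.1005]
tcp_rot: [-2.511, -1.887, 0.004]
wrist_force: [0.2, 0.0, 0.2]
width: 0.003
grip_force: 0.3
```

Request:
jog_arm(turn=[[0, 0, 0], [0, 0, 0], [0, 0, 0], [0, 0, 0], [0, 0, 0], [0, 0, 0], [0, 0, 0], [0, 0, 0], [0, 0, 0]], delta_pos=[[0, -0.002, 0.0047], [0, -0.002, 0.0047], [0, -0.002, 0.0047], [0, -0.003, 0.0043], [0, -0.003, 0.0043], [0, -0.003, 0.0043], [0, -0.003, 0.001], [0, -0.003, 0.001], [0, 0, 0]], gripper=[0, 0, 0, 0, 0, 0, 0, 0, 0])

```text
time: 15.72
tool_pos: [0.4848, 0.2056, 0.0728]
tcp_rot: [-2.511, -1.887, 0.002]
wrist_force: [0.2, 0.6, 0.5]
width: -0.002
grip_force: 0.4
```

Request:
jog_arm(turn=[[0, 0, 0], [0, 0, 0], [0, 0, 0], [0, 0, 0], [0, 0, 0], [0, 0, 0], [0, 0, 0]], delta_pos=[[0, 0, 0.002], [0, 0, 0.002], [0, 0, 0.002], [0, 0, 0.002], [0, 0, 0.001], [0, 0, 0.0005], [0, 0, 0]], gripper=[0, 0, 0, 0, 0, 0, 0])

```text
time: 16.3
tool_pos: [0.4859, 0.2056, 0.0639]
tcp_rot: [-2.512, -1.887, 0.0]
wrist_force: [-1.1, -0.2, 3.1]
width: -0.001
grip_force: 1.5
```

Request:
jog_arm(turn=[[0, 0, 0], [0, 0, 0], [0, 0, 0]], delta_pos=[[0, 0, 0.001], [0, 0, 0.001], [0, 0, 0]], gripper=[0, 0, 0])

```text
time: 16.55
tool_pos: [0.486, 0.2056, 0.0636]
tcp_rot: [-2.512, -1.887, 0.0]
wrist_force: [-5.6, -1.9, 13.8]
width: 0.001
grip_force: 6.9
```

At the stop again. I'll release straight up, back away, wait, and check.

Request:
jog_arm(turn=[[0, 0, 0], [0, 0, 0], [0, 0, 0], [0, 0, 0], [0, 0, 0], [0, 0, 0], [0, 0, 0], [0, 0, 0], [0, 0, 0], [0, 0, 0], [0, 0, 0], [0, 0, 0], [0, 0, 0], [0, 0, 0], [0, 0, 0], [0, 0, 0], [0, 0, 0], [0, 0, 0], [0, 0, 0], [0, 0, 0]], delta_pos=[[0, 0, -0.005], [0, 0, -0.02], [0, -0.02, -0.03], [0, -0.03, -0.02], [0, -0.02, -0.03], [0, 0, -0.03], [0, 0, -0.03], [0, 0, 0], [0, 0, 0], [0, 0, 0], [0, 0, 0], [0, 0, 0], [0, 0, 0], [0, 0, 0], [0, 0, 0], [0, 0, 0], [0, 0, 0], [0, 0, 0], [0, 0, 0], [0, 0, 0]], gripper=[0, 0, 0, 0, 0, 0, 0, 0, 0, 0, 0, 0, 0, 0, 0, 0, 0, 0, 0, 0])

```text
time: 18.22
tool_pos: [0.4187, 0.2251, 0.2268]
tcp_rot: [2.512, 1.887, 0.0]
wrist_force: [-0.2, -0.5, -0.5]
width: 0.001
grip_force: 0.0
```

Run:
```python
from h import *
a=[cv2.cvtColor(vision.read_camera(n),cv2.COLOR_RGB2BGR)[y:y+150,x:x+150] for n,x,y in(("scene",255,80),("top",100,130))]
cv2.imwrite("pics/p6.png",cv2.resize(np.hstack(a),None,fx=2.66,fy=2.66,interpolation=2))
```

```text
(no output)
```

View pics/p6.png

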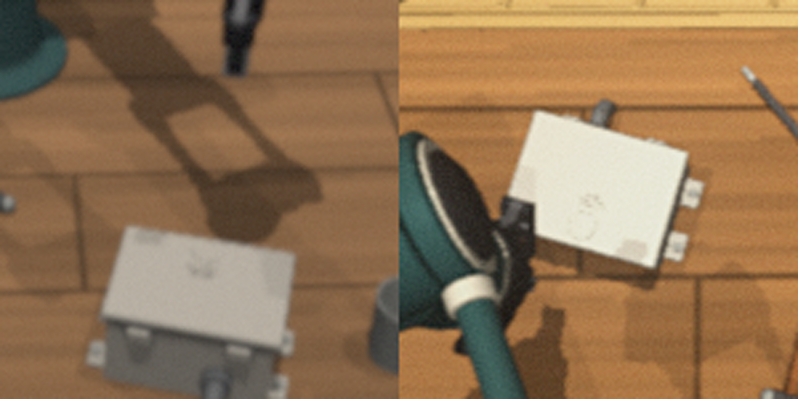

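The lid lies shut (lid centre in the right half at crop (605,190)), and the pad ring is visible at (582,222). The gripper is well clear, so I'm handing in.

```bash
python3 -c "
from workcell import ticket
print(ticket.finish_job())"
```

```text
the job is handed in; nothing more can be done
None
```

I opened the lid, pressed the wide rocker until it snapped over, and pressed the lid home; it stayed shut about 1.5 s after release, and I handed the job in at about 18 s. The snap shows in the force trace (2.3 N falling to zero), but the pictures don't clearly show the rocker's tilt.

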